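# Roll a filter can into a flow-test stand and clamp it

### The job

Load the filter can into the flow-test stand: with the felt-faced wooden push block held in the gripper, roll the can gently along the rails and on against the sprung buffers at the end, until you feel them go solid and the yellow pawl has popped up behind the can. The thin shell dents, so nothing of the robot itself may touch the can, and it must not be shoved hard (18 N at most) or sent rolling fast. Then lay the push block flat on the bench clear of the stand, swing the clamp ring with the red handle over the two flanges and press it down until the red latch snaps over it; leave the other things on the bench where they are.

Things in the scene. Friction and masses are not known exactly. Their poses are not given: they have to be found in the camera images.
- test_stand: Fixed flow-test stand: two level steel rails on a dark grey plate, a blue test head and a hinged clamp. Origin on the bench under the seated can; z up, +y = rolling direction, +x = to the test head. Blue head x 100 to 168, y -62 to 62, up to 145 mm high; its pipe stub ends in a fixed 92 mm flange with its face at x = 67 mm. Plate 12 mm thick, y -230 to 70, x -75 to 75 mm.
- seat (a point): On the stub's axis, 88 mm above the bench, axes as test_stand: nominal place of the can's middle when home (resting on the pawl, held by the buffers). The slide with buffers and pawl is set up to 4 mm to either side of it in y, not known beforehand: home has to be felt. The ring fits for every setting.
- filter_can: Thin-shelled silver filter can with a green band, 126 mm long, 0.5 to 0.8 kg. Shell 76 mm diameter with a 92 x 6 mm flange at each end, 114 mm of shell between. Origin at its middle; its x is the cylinder axis, y and z turn as it rolls. It lies across the rails, axis 88 mm above the bench, flanges outside the rails as guides (2 mm play); stays where left, rolls at about 0.5 N.
- push_block: Loose wooden push block, 0.26 kg: sole 150 x 70 x 14 mm, long along x; upright grip rib 24 mm wide (y), x = -55 to +40 mm, top 50 mm above the underside; front board 70 mm wide, 52 mm tall, whose grey felt face (64 mm wide, 3 to 51 mm above the underside) is at x = +79 mm. Origin: middle of the underside, z up.
- pawl (a joint): Yellow spring pawl between the rails, rad: 0 = up, about 0.5 = folded under the can. The can meets it 54 mm before home (2 to 5 N of push) and the buffers 6 mm before home (4 to 9 N). The pawl pops up only once the can is pushed about 2 mm past home; the buffers are solid 3 mm past. Eased off, they push the can back onto the pawl, which holds it. If not popped up, the can comes back: push again.
- clamp_ring (a joint): Half-round steel clamp ring hinged on the +y side of the seat, rad: 0 = shut over both flanges, 1.65 = fully open, standing up, where a spring holds it; it springs open again unless latched. Latched it rests at 0.00 to 0.03; it cannot go below -0.01.
- ring_hinge (a point): Point on the ring's hinge line (along test_stand x) beside the handle: test_stand x = 49, y = 63, z = 88 mm.
- ring_handle (a point): Middle of the ring's red handle, a round bar 16 mm thick, 43 mm long (22 mm each side of this point), pointing straight away from the hinge, 151 mm from it, 4 mm above the radius when shut. Open, it points up and is pushed from its +y side over towards -y; shut, it points level along -y.
- latch (a joint): Red sprung latch hook on the -y side of the stub (test_stand x 70 to 83, y -87 to -55, up to 110 mm high), rad: 0 = hooked and at rest; the ring's bar forces it out to about 0.15, then it snaps back over the bar. Takes roughly 6 to 14 N down on the handle in the last 15 mm.
- grease_tin: Red and white grease tin, 67 mm across, 26 mm high, a bystander.
- screwdriver_red: Red screwdriver, 180 mm, a bystander.
- tape_roll: Roll of black tape, 62 mm, a bystander.
- rail_start (a point): Start of the rails, midway between them at their top: test_stand x = 0, y = -215, z = 50 mm. Rail tops are 50 mm above the bench, at x = -55 to -43 and 43 to 55 mm, with 61 mm high stops at the start. At the far end two rubber-faced spring buffers (faces at y = +32 mm, 88 mm high) on posts. Buffers and pawl share a screw-set slide that may be up to 4 mm off in y.

How it is judged:
On the way, in this order (a step that is already met when the one before it is completed fails the run):
1. the can is home against the buffers with the pawl up behind it (y of filter_can in the frame of seat between -0.008 and 0.008 m and value of joint pawl below 0.06 rad), for 0.2 s.
2. the clamp ring is shut and the latch has snapped over it (value of joint clamp_ring below 0.045 rad and value of joint latch below 0.05 rad), for 0.2 s.
At the end, for the whole second after the job is handed in: Can home: within 8 mm of the seat point along the rails, height within 4 mm, axis within 0.08 rad; pawl up (under 0.06 rad); ring shut (under 0.045 rad), latch hooked (under 0.05 rad); push block flat and still on the bench, not touching the stand (all of step 1 and all of step 2 and z of filter_can in the frame of seat between -0.004 and 0.004 m and angle between the x axis of filter_can and the x axis of seat, either way round below 0.08 rad and height (world z) of push_block below 0.01 m and angle between push_block's own z axis and vertical below 0.08 rad and linear speed of each of push_block, filter_can below 0.02 m/s and contact force between push_block and test_stand below 0.2 N).
It fails at once if the robot itself touches the can (contact force between any of the fingers, the arm and filter_can above 0.5 N).
It fails at once if the push block dents the can (more than 18 N) (contact force between push_block and filter_can above 18 N).
It fails at once if the can is sent rolling fast (above 0.25 m/s) (linear speed of filter_can above 0.25 m/s).
It fails at once if a bystander is pushed about (more than 30 mm) (distance of any of grease_tin, screwdriver_red, tape_roll from where it was at the start of the episode above 0.03 m).
It also fails if it takes over 64 s, if anything falls off the work surface, if the arm or the gripper's body presses on something with over 40 N, if the wrist force passes 120 N, or if a joint passes its speed limit or range.

### The arm

A 7-joint arm with a two-finger parallel gripper is mounted at the origin on a cart in front of the work surface, level with it; the furniture and walls round the work are solid. World frame = base frame: x ahead of the robot, y to its left, z up, the work surface at z = 0. Lengths are in m, angles in rad, forces in N, time in s.
With the tool pointing down it reaches from about 0.35 to 0.9 m from the base axis. Payload 8.1 kg.
Tool frame: the origin (TCP) lies at the very end of the fingers, on their centre line; the grasp point (between the pads) lies 19 mm behind it (arm.tcp_to_grasp is the distance from the TCP to the grasp point, in m); z points along the fingers, y is the line along which they close (so a half turn about z gives the same grasp; the last joint's range is limited). The gripper opens to 92 mm and grips with 3 to 60 N. Pads are 19 mm wide; open, the fingers measure 130 mm over their backs; the gripper's body (75 mm by 190 mm) begins 47 mm behind the grasp point.
Start: joints at [1.138, 0.434, 0.025, 1.573, -0.012, 1.134, -0.075], TCP at [0.202, -0.591, 0.195] pointing down, gripper open.
Joint ranges: [-2.62, 2.62], [-0.44, 2.09], [-1.27, 1.32], [0.08, 2.57], [-1.32, 4.46], [0.12, 2], [-2.74, 2.74]. Speed limits (rad/s): [2.22, 2.22, 3.01, 3.01, 3.14, 3.14, 3.14].

### API

Orientations are given as a rotation vector (axis times angle).
In Python, from cell import arm, eyes, telemetry, sign_off gives the robot as it stands (arm), with the cameras (eyes), the job as plain functions and the readings (telemetry).
- The arm moves only by the shell command python3 nudge.py FILE [FORCE], which reads ROWS from the file FILE. ROWS is a JSON list of rows, 1 to 10 of them, each an object with the fields x, y, z (the shift in m), twist (a turn about the tool's z in rad), aperture (the opening from 0.0 (shut) to 1.0 (fully open)); a field left out counts as zero (the opening has to be given); each row shifts and turns the commanded pose from where the row before left it, along the tool's axes as they then stand; what a row does not reach is not made up. A row lasts 1/10 s, in which the tool goes at most 0.05 m and 0.15 rad, less where a joint would pass 70% of its speed; a pose out of reach is approached as far as the arm can. The fingers move at their own pace and stop on an object; FORCE is the grip in N (left out, the last holds). Time passes only in rows, so rows that do not move let the fingers close. It prints the time, the measured TCP pose, the force, the opening and the grip force at its end. Input that does not fit is refused with a message, and nothing moves.
- telemetry.observe(): the state, without advancing time (a new reading comes with each control period).
- eyes.get_image(name): name is "scene" or "side" or "wrist"; returns a dict with "image" (420x560x3 uint8, blue, green, red), "fx", "fy", "cx", "cy" (pixels), "distortion" ([k1, k2, p1, p2, k3] as OpenCV has them; the pictures are not rectified), "cam_to_world" (4x4, takes a point from camera to world coordinates); the wrist camera has in their place "mount" (4x4, takes a point from camera to tool coordinates, whose origin is the TCP and whose axes are the flange's). Camera axes: x right, y down, z forward; pixel columns grow to the right and rows downward; lengths in m; the calibration is good to about 2 mm. A picture is of the moment at which its call begins: read the wrist's pose just before it. There is no depth.
- sign_off(): hands the job in; it is judged then, once.
The state is a dict: "clock": time; "joints": joint angles; "dq": joint speeds; "joint_efforts": joint torques, N m; "position": TCP position; "ee_rot": TCP orientation; "force": force on the tool from outside, world axes, zero at the start; "ft_torque": the same for the moment, N m; "width": opening from 0.0 (shut) to 1.0 (fully open); "gripper_force": force on a finger pad.
Only numpy, scipy, OpenCV 4.12 (cv2) and the standard library are available. Lean on these libraries where they do the work, as an engineer would, in place of code of your own. Each camera call takes 0.05 s, during which the arm holds its last target. There are 200 camera calls.

## Working session

There is one attempt and no reset: what is moved stays moved. The work goes in short steps, Python scripts to look and compute and a shell command to move; the robot and the scene stay as the last step left them, time stands still between calls to the robot, and variables do not carry over. Pictures are saved under pics/ and viewed, at most 10 in all, crops included, and the job is handed in when it is done.

```bash
ls; mkdir -p pics
cat > h.py <<'E'
import cv2,numpy as np
from scipy.spatial.transform import Rotation as R
from cell import arm, eyes, telemetry, sign_off
import pickle
def snap(n,f):
    s=telemetry.observe(); d=eyes.get_image(n); cv2.imwrite('pics/'+f+'.png',d['image'])
    if n=='wrist':
        T=np.eye(4);T[:3,:3]=R.from_rotvec(s['ee_rot']).as_matrix();T[:3,3]=s['position'];d['cam_to_world']=T@np.array(d['mount'])
    pickle.dump(d,open('pics/'+f+'.pkl','wb'));return d
def ray(f,u,v):
    d=pickle.load(open('pics/'+f+'.pkl','rb'));K=np.array([[d['fx'],0,d['cx']],[0,d['fy'],d['cy']],[0,0,1.]])
    p=cv2.undistortPoints(np.array([[[u,v]]],float),K,np.array(d['distortion'],float))[0,0]
    T=np.array(d['cam_to_world']);r=T[:3,:3]@np.array([p[0],p[1],1]);return T[:3,3],r/np.linalg.norm(r)
def onz(f,u,v,z):
    o,r=ray(f,u,v);return o+r*(z-o[2])/r[2]
def tri(*obs):
    A=np.zeros((3,3));b=np.zeros(3);L=[ray(*o) for o in obs]
    for o,r in L:
        P=np.eye(3)-np.outer(r,r);A+=P;b+=P@o
    x=np.linalg.solve(A,b);return x,[np.linalg.norm((np.eye(3)-np.outer(r,r))@(x-o)) for o,r in L]
def proj(f,P):
    d=pickle.load(open('pics/'+f+'.pkl','rb'));K=np.array([[d['fx'],0,d['cx']],[0,d['fy'],d['cy']],[0,0,1.]])
    T=np.linalg.inv(np.array(d['cam_to_world']))
    return cv2.projectPoints(np.atleast_2d(P).astype(float),cv2.Rodrigues(T[:3,:3])[0],T[:3,3],K,np.array(d['distortion'],float))[0][:,0]
E
python3 - <<'E'
from h import *
for n in('scene','side'):
    d=snap(n,n+'0');print(n,np.array(d['cam_to_world']).round(3).tolist(),d['fx'])
a=cv2.imread('pics/scene0.png');cv2.imwrite('pics/scene0b.png',cv2.resize(a,(800,600),interpolation=cv2.INTER_CUBIC))
a=cv2.imread('pics/side0.png');cv2.imwrite('pics/side0b.png',cv2.resize(a,(800,600),interpolation=cv2.INTER_CUBIC))
print(telemetry.observe())
E
```

```text
cell.py
nudge.py
pics
scene [[0.91, -0.296, 0.289, 0.162], [-0.414, -0.658, 0.629, -0.822], [0.004, -0.692, -0.722, 1.078], [0.0, 0.0, 0.0, 1.0]] 390.1306773304576
side [[-0.922, -0.267, 0.28, 0.17], [-0.387, 0.614, -0.688, 1.033], [0.012, -0.743, -0.669, 1.052], [0.0, 0.0, 0.0, 1.0]] 488.40299989434084
{'clock': 0.1, 'joints': array([ 1.13839136,  0.43515738,  0.02498387,  1.57397141, -0.01157615,
        1.13405182, -0.07513048]), 'dq': array([-0.00049334, -0.0015314 ,  0.00172655, -0.00263051, -0.00125229,
       -0.00228636,  0.00062115]), 'joint_efforts': array([ 2.68234042e-03, -6.69134331e+01,  9.88088809e-01, -3.15151119e+01,
       -6.05060044e-02,  3.73465929e-02,  1.34467869e-04]), 'position': array([ 0.2021801 , -0.59086174,  0.19463452]), 'ee_rot': array([-3.09762946e+00, -5.15330636e-01,  6.12677898e-04]), 'force': array([0.04966219, 0.21523317, 0.52043752]), 'ft_torque': array([-0.03936477, -0.02926304,  0.05328389]), 'gripper_force': 0.0, 'width': 0.9971404342228891}
```

View pics/scene0b.png

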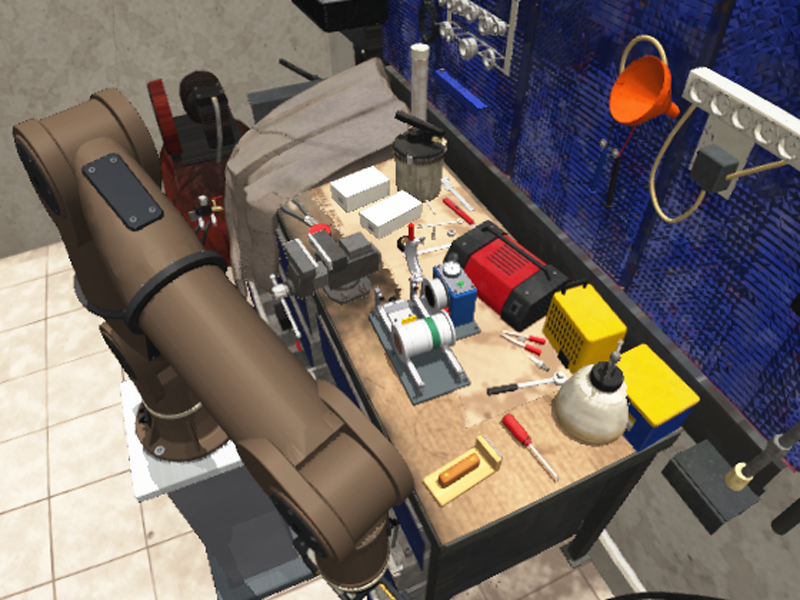

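View pics/side0b.png

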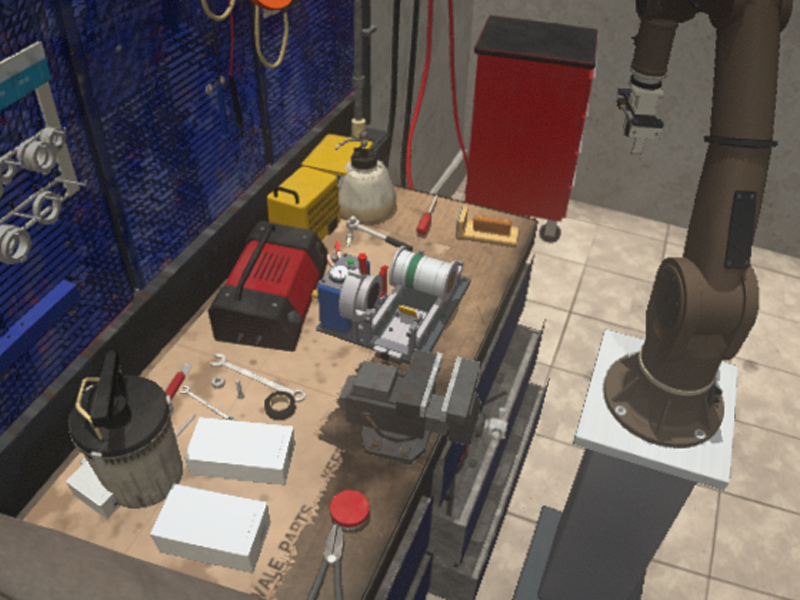

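Overview: in the scene view the push block is at about (462,470), the can at (423,332), the stand plate's near corners at (415,403) and (469,381), and the open ring handle at (411,230), all in 800-px coordinates. In the side view the block is at (490,228). Next I'll enlarge both.

Run:
```python
from h import *
a=cv2.imread('pics/scene0.png');b=cv2.imread('pics/side0.png')
def c(im,x,y,w,h,s): return cv2.resize(im[y:y+h,x:x+w],(w*s,h*s),interpolation=cv2.INTER_CUBIC)
o=np.zeros((600,800,3),np.uint8)
o[:600,:400]=c(a,255,150,100,150,4)
o[:400,400:]=c(b,220,160,100,100,4)
o[400:600,400:600]=c(a,293,302,66,50,3)[:, :200] if 0 else cv2.resize(a[302:352,293:343+10],(200,200)) if 0 else c(a,295,302,50,50,4)
o[400:600,600:]=c(b,318,140,50,50,4)
cv2.imwrite('pics/c1.png',o)
```

```text
(no output)
```

View pics/c1.png

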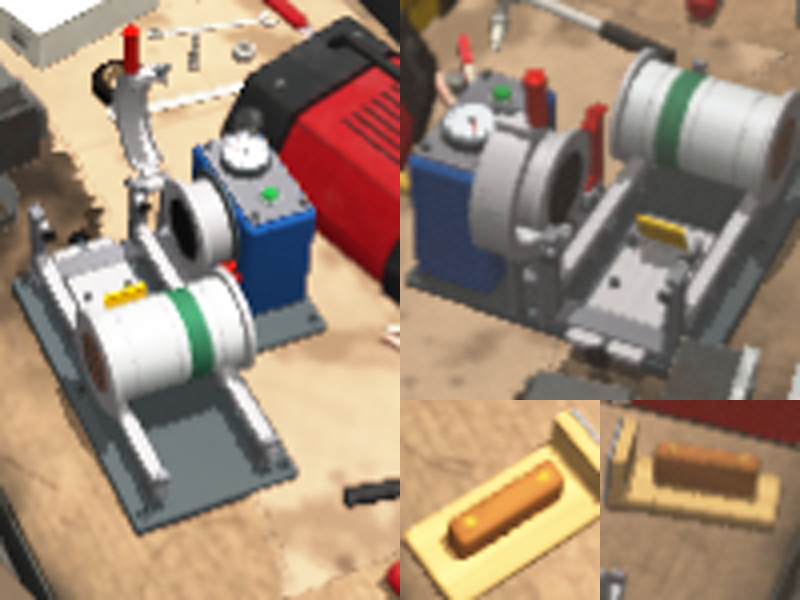

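Run:
```python
from h import *
S=lambda x,y:('scene0',255+x/4,150+y/4)
D=lambda x,y:('side0',220+(x-400)/4,160+y/4)
B=lambda x,y:('scene0',295+(x-400)/4,302+(y-400)/4)
C=lambda x,y:('side0',318+(x-600)/4,140+(y-400)/4)
P={k:onz(*S(*v),.012) for k,v in dict(nl=(138,526),nr=(297,471),fl=(14,285)).items()}
for k in P: print(k,P[k].round(4))
x=P['nr']-P['nl'];y=P['fl']-P['nl'];print(np.linalg.norm(x),np.linalg.norm(y),np.arctan2(x[1],x[0]),np.arctan2(-y[0],y[1]))
print('rib',tri(B(508,492),C(705,457)))
print('ribends',tri(B(465,520),C(757,462)),tri(B(550,468),C(657,450)))
print('solecorners',onz(*B(405,543),.014),onz(*B(440,597),.014),onz(*C(778,492),.014),onz(*C(775,520),.014))
```

```text
nl [ 0.4755 -0.1846  0.012 ]
nr [ 0.6195 -0.1901  0.012 ]
fl [0.4827 0.1026 0.012 ]
0.1441115781009036 0.2873298216784285 -0.0378727486456719 -0.02513465271680324
rib (array([ 0.48398497, -0.38136302,  0.04843334]), [np.float64(0.0028284923723213666), np.float64(0.0028284923723213957)])
ribends (array([ 0.44152522, -0.38968932,  0.05175085]), [np.float64(0.0060716519786871695), np.float64(0.006071651978687102)]) (array([ 0.52456027, -0.37588898,  0.04625248]), [np.float64(0.00011269408922621595), np.float64(0.00011269408922640016)])
solecorners [ 0.41030785 -0.37121513  0.014     ] [ 0.41503927 -0.41899545  0.014     ] [ 0.41522006 -0.40344628  0.014     ] [ 0.40678269 -0.36137759  0.014     ]
```

```bash
echo '[{"x":0.037,"y":-0.012,"z":-0.007,"aperture":1},{"x":0.037,"y":-0.012,"z":-0.007,"aperture":1},{"x":0.037,"y":-0.012,"z":-0.007,"aperture":1},{"x":0.037,"y":-0.012,"z":-0.007,"aperture":1},{"x":0.037,"y":-0.012,"z":-0.007,"aperture":1},{"x":0.037,"y":-0.012,"z":-0.007,"aperture":1},{"x":0.037,"y":-0.012,"z":-0.007,"aperture":1},{"x":0.037,"y":-0.012,"z":-0.007,"aperture":1},{"twist":0.12,"aperture":1},{"twist":0.11,"aperture":1}]' > m.json && python3 nudge.py m.json 40
echo '[{"aperture":1},{"aperture":1}]' > m.json && python3 nudge.py m.json
python3 - <<'E'
from h import *
d=snap('wrist','w1');print(np.array(d['mount']).round(3).tolist(),d['fx'],telemetry.observe()['position'],telemetry.observe()['ee_rot'])
a=cv2.imread('pics/w1.png');cv2.imwrite('pics/w1b.png',cv2.resize(a,(800,600),interpolation=cv2.INTER_CUBIC))
E
```

```text
clock: 1.1
position: [0.4526, -0.4032, 0.251]
ee_rot: [-3.137, -0.154, 0.0]
force: [-1.1, 0.3, -0.5]
width: 0.999
gripper_force: 0.0
clock: 1.3
position: [0.4511, -0.4046, 0.251]
ee_rot: [-3.137, -0.161, 0.001]
force: [0.8, 0.6, -0.3]
width: 1.003
gripper_force: 0.0
[[-0.001, -0.961, -0.276, 0.073], [1.0, -0.0, -0.001, 0.0], [0.001, -0.276, 0.961, -0.189], [0.0, 0.0, 0.0, 1.0]] 293.4600013618603 [ 0.45103782 -0.40471617  0.25108353] [-3.13722232e+00 -1.60729950e-01  7.61801962e-04]
```

View pics/w1b.png

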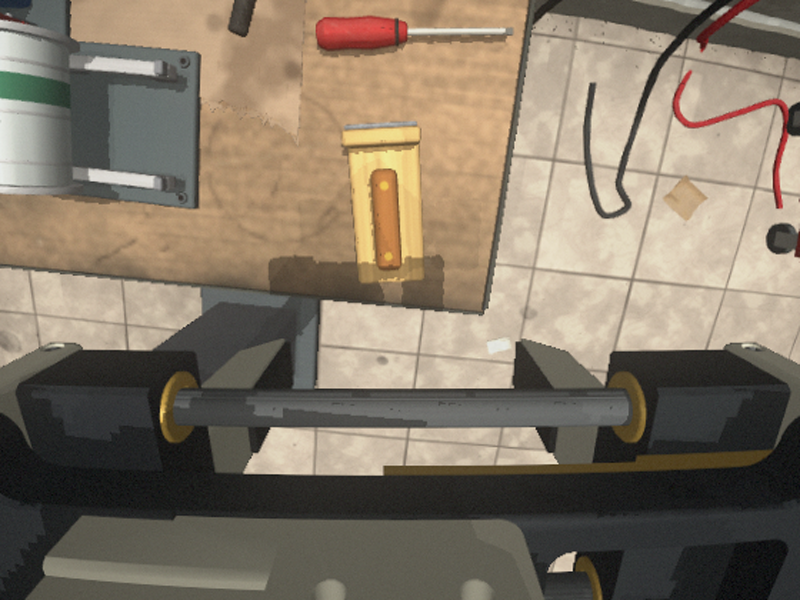

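Wrist view (800-px): the rib runs from (384,172) to (389,266). The sole's rear corners are at (360,281) and (423,278). The stand plate's start corners are at (199,52) and (197,208).

Run:
```python
from h import *
W=lambda x,y:('w1',x*.7,y*.7)
a,b=onz(*W(384,171),.05),onz(*W(389,267),.05);print('rib',a.round(4),b.round(4),(a+b)/2,np.linalg.norm(a-b),np.arctan2(*(a-b)[1::-1]))
c,d=onz(*W(360,281),.014),onz(*W(423,278),.014);print('rear',c,d,np.linalg.norm(c-d))
c,d=onz(*W(345,124),.051),onz(*W(419,123),.051);print('felt',c,d,np.linalg.norm(c-d),(c+d)/2)
c,d=onz(*W(199,53),.012),onz(*W(197,208),.012);print('plate',c,d,np.linalg.norm(c-d),(c+d)/2,np.arctan2(*(c-d)[1::-1]))
# rails start tops z=.05/.061
for p in [(168,68),(160,184)]: print('rail',onz(*W(*p),.055))
print('tri rib end', tri(W(389,267),('scene0',295+(465-400)/4,302+(520-400)/4)), tri(W(384,171),('side0',318+(657-600)/4,140+50/4)))
print('rib yaw',)
for p in [(318,30),(512,32)]: print('sd',onz(*W(*p),.012))
print('plate tri',tri(W(199,53),('scene0',255+297/4,150+471/4)),tri(W(197,208),('scene0',255+138/4,150+526/4)))
```

```text
rib [ 0.5264 -0.3801  0.05  ] [ 0.4394 -0.3928  0.05  ] [ 0.48289981 -0.3864739   0.05      ] 0.08800186147152521 0.1449070873019155
rear [ 0.41353993 -0.36358871  0.014     ] [ 0.42347651 -0.42881632  0.014     ] 0.06598012375411647
felt [ 0.56277898 -0.34260715  0.051     ] [ 0.57000715 -0.40677043  0.051     ] 0.06456913393755766 [ 0.56639307 -0.37468879  0.051     ]
plate [ 0.6188271  -0.19443012  0.012     ] [ 0.47277182 -0.19149498  0.012     ] 0.14608476734943593 [ 0.54579946 -0.19296255  0.012     ] -0.02009335491551095
rail [ 0.59558692 -0.18744479  0.055     ]
rail [ 0.4966495  -0.17780449  0.055     ]
tri rib end (array([ 0.44341295, -0.3938492 ,  0.06526022]), [np.float64(0.0011040018447894225), np.float64(0.0011040018447894412)]) (array([ 0.52599042, -0.37993853,  0.0432488 ]), [np.float64(0.0005024289396203754), np.float64(0.0005024289396204163)])
rib yaw
sd [ 0.64713915 -0.30608793  0.012     ]
sd [ 0.66403696 -0.48430754  0.012     ]
plate tri (array([ 0.61608633, -0.19727501,  0.0213384 ]), [np.float64(0.00163884031109674), np.float64(0.0016388403110966633)]) (array([ 0.47309913, -0.19310615,  0.02121053]), [np.float64(0.0026237612439218056), np.float64(0.002623761243921739)])
```

```bash
echo '[{"x":0.034,"y":-0.015,"z":0.02,"twist":-0.035,"aperture":1},{"z":0.045,"aperture":1},{"z":0.045,"aperture":1},{"z":0.045,"aperture":1},{"z":0.035,"aperture":1},{"z":0.025,"aperture":1},{"z":0.018,"aperture":1},{"aperture":1},{"aperture":0},{"aperture":0}]' > m.json && python3 nudge.py m.json 40
echo '[{"aperture":0},{"aperture":0},{"aperture":0},{"aperture":0}]' > m.json && python3 nudge.py m.json
```

```text
clock: 2.35
position: [0.4844, -0.3871, 0.0197]
ee_rot: [3.133, 0.212, 0.003]
force: [0.7, 0.3, 0.5]
width: 0.878
gripper_force: 0.0
clock: 2.75
position: [0.4838, -0.3864, 0.0186]
ee_rot: [3.134, 0.211, 0.001]
force: [-0.4, 0.1, 0.9]
width: 0.529
gripper_force: 0.0
```

```bash
echo '[{"aperture":0},{"aperture":0},{"aperture":0},{"aperture":0},{"aperture":0},{"aperture":0}]' > m.json && python3 nudge.py m.json 50
```

```text
clock: 3.35
position: [0.4844, -0.3868, 0.019]
ee_rot: [3.134, 0.211, 0.002]
force: [-0.4, -0.3, 6.1]
width: 0.023
gripper_force: 2.6
```

```bash
echo '[{"aperture":0},{"aperture":0},{"aperture":0}]' > m.json && python3 nudge.py m.json
python3 - <<'E'
from h import *
snap('wrist','w2');snap('side','s2')
a=cv2.imread('pics/w2.png');b=cv2.imread('pics/s2.png')
o=np.zeros((420,800,3),np.uint8);o[:,:420]=cv2.resize(a[0:320,100:420],(420,420));o[:380,420:]=cv2.resize(b[120:200,300:380],(380,380),interpolation=cv2.INTER_CUBIC)
cv2.imwrite('pics/c2.png',o)
E
```

```text
clock: 3.65
position: [0.4843, -0.3867, 0.019]
ee_rot: [3.134, 0.211, 0.002]
force: [0.3, -0.6, 4.2]
width: 0.004
gripper_force: 2.7
```

View pics/c2.png

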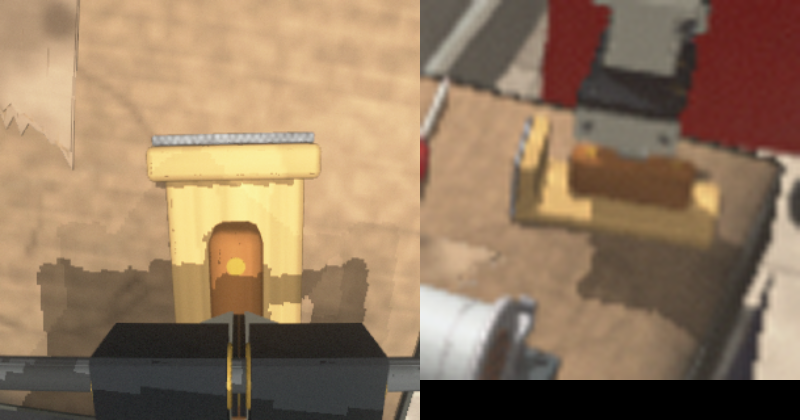

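The picture shows the fingers shut on top of the rib instead of around it. That means either the heights or the TCP are off, so I'll check with numbers.

Run:
```python
from h import *
s=telemetry.observe();p=s['position']
q=proj('s2',[p,p+[0,0,.03]]);print('tcp in crop',[((u-300)*4.75+420,(v-120)*4.75) for u,v in q])
W=lambda x,y:('w2',100+x*320/420,y*320/420)
V=lambda x,y:('w1',x*.7,y*.7)
for nm,a,b in [('feltL',(152,136),(345,123)),('feltR',(314,133),(419,123)),('boardL',(148,178),(344,147)),('boardR',(320,177),(419,144)),('ribfront',(236,222),(384,170)),('dot',(236,267),(384,185))]:
    print(nm,tri(W(*a),V(*b)))
    # with side/scene
for z in(0,.02,.051): print(z,np.linalg.norm(onz(*W(152,136),z)-onz(*W(314,133),z)))
q=proj('s2',[[.4844,-.387,.05],[.4844,-.387,0.019]]);print([((u-300)*4.75+420,(v-120)*4.75) for u,v in q])
```

```text
tcp in crop [(np.float64(624.4967001354615), np.float64(188.6650181055854)), (np.float64(628.5327382101339), np.float64(156.37167808906128))]
feltL (array([ 0.5622035 , -0.34430648,  0.06131682]), [np.float64(0.0004615784432727902), np.float64(0.0004615784432727163)])
feltR (array([ 0.57256796, -0.40726082,  0.03478047]), [np.float64(0.0006504891024248674), np.float64(0.0006504891024248004)])
boardL (array([ 0.5446379 , -0.34065675,  0.0403901 ]), [np.float64(0.0011576102275027513), np.float64(0.00115761022750288)])
boardR (array([ 0.55407218, -0.40939019,  0.05019497]), [np.float64(0.0015913468434133901), np.float64(0.00159134684341333)])
ribfront (array([ 0.52776776, -0.37909461,  0.01675121]), [np.float64(0.0005680980561506534), np.float64(0.0005680980561507261)])
dot (array([ 0.51433318, -0.38147532,  0.05154296]), [np.float64(0.0001786682226952955), np.float64(0.00017866822269538846)])
0 0.083363147938403
0.02 0.07533758157741231
0.051 0.06289795371787674
[(np.float64(628.6850582545007), np.float64(155.11857303907064)), (np.float64(624.5136786829167), np.float64(188.49879053214383))]
```

Run:
```python
from h import *
d=pickle.load(open('pics/w1.pkl','rb'));T=np.array(d['cam_to_world'])@np.linalg.inv(np.array(d['mount']))
for z in(0,-.02,-.04,-.066):
    q=[(T@np.array([0,y,z,1]))[:3] for y in(-.046,0,.046)]
    print(z,(proj('w1',q)/.7).round().tolist())
o=np.zeros((600,800,3),np.uint8);a=cv2.imread('pics/w1.png');b=cv2.imread('pics/w2.png')
o[:300]=cv2.resize(a[220:355,100:460],(800,300),interpolation=cv2.INTER_CUBIC);o[300:]=cv2.resize(b[220:355,100:460],(800,300),interpolation=cv2.INTER_CUBIC)
cv2.imwrite('pics/c3.png',o);print(telemetry.observe())
```

```text
0 [[307.0, 334.0], [402.0, 334.0], [498.0, 334.0]]
-0.02 [[297.0, 350.0], [402.0, 351.0], [508.0, 350.0]]
-0.04 [[285.0, 371.0], [402.0, 371.0], [520.0, 371.0]]
-0.066 [[264.0, 405.0], [402.0, 406.0], [540.0, 405.0]]
{'clock': 3.75, 'joints': array([ 0.61826249,  0.61253534, -0.04495719,  1.76005481,  0.03725079,
        0.76830306, -0.88139828]), 'dq': array([ 0.00267355,  0.00106338,  0.00142612,  0.00076642,  0.00207204,
       -0.00023564, -0.00018382]), 'joint_efforts': array([ 4.91025753e-02, -6.92460036e+01,  2.21396150e-02, -2.27560383e+01,
       -2.13089527e-02, -1.03235990e-01,  6.17878391e-05]), 'position': array([ 0.48434996, -0.38678735,  0.01899951]), 'ee_rot': array([3.13352193e+00, 2.11332071e-01, 1.86437294e-03]), 'force': array([-0.59007998,  0.09047676,  5.5398191 ]), 'ft_torque': array([ 0.02132972,  0.0186166 , -0.0068185 ]), 'gripper_force': 2.656211940193316, 'width': 0.00729875244026131}
```

View pics/c3.png

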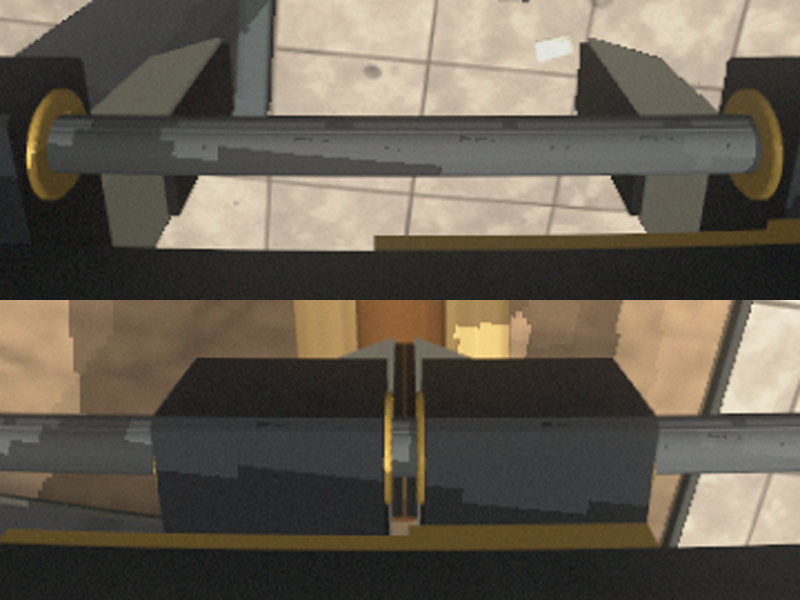

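```bash
echo '[{"z":-0.01,"aperture":0},{"z":-0.01,"aperture":0},{"z":-0.01,"aperture":0},{"aperture":0}]' > m.json && python3 nudge.py m.json 50; python3 -c "
from h import *
print(telemetry.observe()['force'],telemetry.observe()['width']); snap('side','s3'); snap('wrist','w3');a=cv2.imread('pics/s3.png')[100:200,290:390];b=cv2.imread('pics/w3.png')[60:300,130:430]
o=np.zeros((400,800,3),np.uint8);o[:,:400]=cv2.resize(a,(400,400),interpolation=cv2.INTER_CUBIC);o[:320,400:]=cv2.resize(b,(400,320));cv2.imwrite('pics/c4.png',o)"
```

```text
clock: 4.15
position: [0.4848, -0.3871, 0.0504]
ee_rot: [3.133, 0.211, 0.004]
force: [0.1, 0.2, -0.5]
width: 0.004
gripper_force: 0.0
[ 0.11065658  0.23856281 -0.54798531] 0.004375889221548597
```

View pics/c4.png

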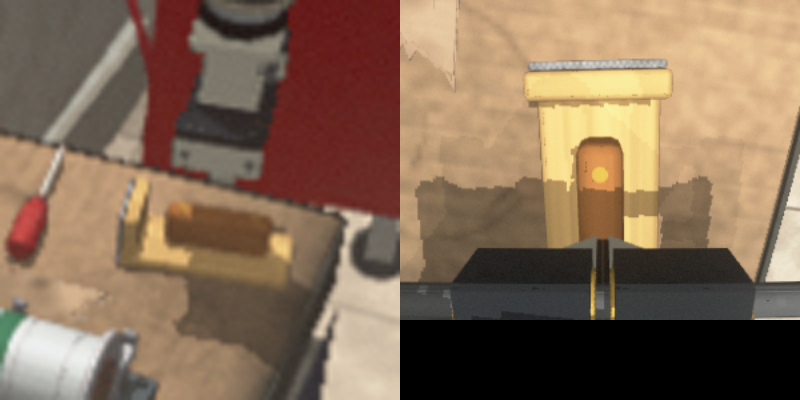

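The side view shows the finger end about 30 mm above the reported TCP: tip at crop (218,185), TCP projected at (215,211). So the fingers end roughly 30 mm short of the reported point and had closed onto the rib's top. I'll verify that number, then open and grip lower.

```bash
echo '[{"aperture":1},{"aperture":1},{"aperture":0.6},{"aperture":0.6},{"aperture":0.6},{"aperture":0.6},{"aperture":0.6},{"aperture":0.6}]' > m.json && python3 nudge.py m.json 50
python3 - <<'E'
from h import *
print(arm.tcp_to_grasp,proj('s3',[[.4848,-.3871,.0504+z] for z in(0,.01,.02,.03,.04)]),'tip seen',290+218/4,100+183/4)
print(proj('w3',[[.4848,-.3871,.0504+z] for z in(0,.01,.02,.03,.04)]),'tip seen',130+601*.75-300,60+240*.75)
E
```

```text
clock: 5.05
position: [0.4837, -0.3864, 0.0483]
ee_rot: [3.134, 0.211, -0.0]
force: [-1.1, -0.7, -0.3]
width: 0.59
gripper_force: 0.0
0.0188 [[343.84604297 152.52356653]
 [344.13214423 150.22306787]
 [344.41978495 147.90625997]
 [344.70896789 145.57302585]
 [344.99969549 143.22324872]] tip seen 344.5 145.75
[[282.16236515 233.5967339 ]
 [282.19517124 239.14803242]
 [282.23140489 245.2828481 ]
 [282.27162543 252.09704971]
 [282.31651883 259.70838365]] tip seen 280.75 240.0
```

```bash
echo '[{"z":0.02,"aperture":0.6},{"z":0.02,"aperture":0.6},{"z":0.01,"aperture":0.6},{"z":0.006,"aperture":0.6},{"aperture":0.6}]' > m.json && python3 nudge.py m.json 50;  echo '[{"z":0.003,"aperture":0.6},{"aperture":0},{"aperture":0},{"aperture":0},{"aperture":0},{"aperture":0},{"aperture":0}]' > m.json && python3 nudge.py m.json
```

```text
clock: 5.55
position: [0.4834, -0.3862, -0.0082]
ee_rot: [-3.134, -0.211, 0.001]
force: [0.2, 0.4, -0.0]
width: 0.6
gripper_force: 0.0
clock: 6.25
position: [0.4838, -0.3864, -0.0104]
ee_rot: [3.134, 0.211, 0.0]
force: [-0.2, -0.0, 2.1]
width: 0.261
gripper_force: 49.8
```

```bash
echo '[{"z":-0.02,"aperture":0},{"z":-0.03,"aperture":0},{"z":-0.04,"aperture":0},{"x":0.03,"y":-0.006,"aperture":0},{"x":0.027,"y":-0.006,"aperture":0}]' > m.json && python3 nudge.py m.json 50
echo '[{"twist":-0.141,"aperture":0},{"twist":-0.141,"aperture":0},{"twist":-0.141,"aperture":0},{"twist":-0.141,"aperture":0},{"twist":-0.141,"aperture":0},{"twist":-0.141,"aperture":0},{"twist":-0.141,"aperture":0},{"twist":-0.141,"aperture":0},{"twist":-0.141,"aperture":0},{"twist":-0.141,"aperture":0}]' > m.json && python3 nudge.py m.json
echo '[{"aperture":0},{"aperture":0}]' > m.json && python3 nudge.py m.json
python3 - <<'E'
from h import *
snap('wrist','w4')
a=cv2.imread('pics/w4.png');cv2.imwrite('pics/w4b.png',cv2.resize(a[:315],(800,450),interpolation=cv2.INTER_CUBIC))
E
```

```text
clock: 6.75
position: [0.5394, -0.3677, 0.0809]
ee_rot: [3.133, 0.208, 0.003]
force: [0.9, 0.2, -1.6]
width: 0.258
gripper_force: 49.8
clock: 7.75
position: [0.5381, -0.3667, 0.0788]
ee_rot: [-2.243, -2.198, 0.001]
force: [0.4, 0.6, -2.5]
width: 0.258
gripper_force: 49.8
clock: 7.95
position: [0.5382, -0.3668, 0.0789]
ee_rot: [-2.255, -2.187, 0.0]
force: [-0.0, -0.2, -2.4]
width: 0.258
gripper_force: 49.8
```

View pics/w4b.png

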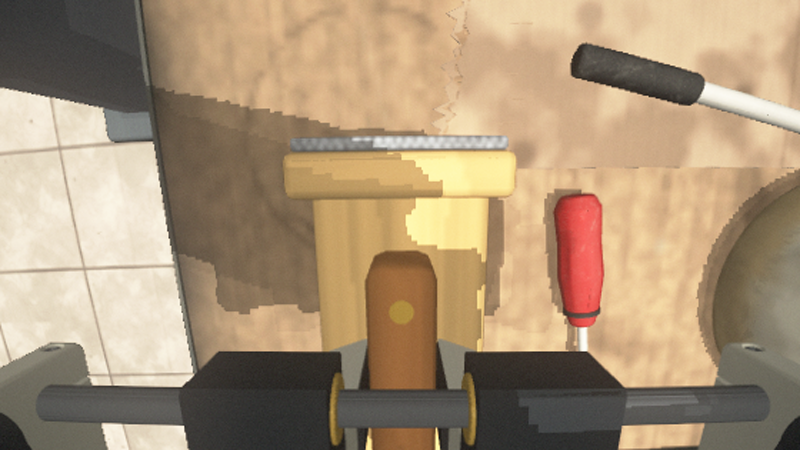

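Wrist view: the block is held square. The felt is centred at (399,143), the rib at (400,312), and the red screwdriver at (580,260) is clear. The stand isn't in view yet, so I'll work out the can's position from the earlier pictures.

Run:
```python
from h import *
W=lambda x,y:('w1',x*.7,y*.7)
S=lambda x,y:('scene0',255+x/4,150+y/4)
D=lambda x,y:('side0',220+(x-400)/4,160+y/4)
for p in [(75,50),(72,180)]: print('can -y edge',onz(*W(*p),.088))
th=-.025;o=np.array([.5458,-.193]);X=np.array([np.cos(th),np.sin(th)]);Y=np.array([-X[1],X[0]]);O=o+.23*Y;print('origin',O)
def w(x,y,z): return np.r_[O+x/1000*X+y/1000*Y,z/1000]
chk={'plate fl':(-75,70,12),'plate nl':(-75,-230,12),'nr':(75,-230,12),'head top near':(168,-62,145),'head top nl':(100,-62,145),'flangeface top':(67,0,134),'hinge':(49,63,88)}
for k,v in chk.items():
    a=proj('scene0',w(*v))[0];b=proj('side0',w(*v))[0];print(k,((a-[255,150])*4).round(),((b-[220,160])*4+[400,0]).round())
a=1.65;r=.151
h=w(49,63-151*np.cos(a)-4*np.sin(a)*-1*-1,88+151*np.sin(a));print('handle',h,((proj('scene0',h)[0]-[255,150])*4).round(),((proj('side0',h)[0]-[220,160])*4+[400,0]).round())
for yc in (-140,-120,-100,-80,-60):
    print(yc,[((proj('scene0',w(x,yc,z))[0]-[255,150])*4).round().tolist() for x,z in((-63,88),(63,88),(63,134))],((proj('side0',w(-63,yc,134))[0]-[220,160])*4+[400,0]).round())
```

```text
can -y edge [ 0.59918927 -0.12729082  0.088     ]
can -y edge [ 0.49632608 -0.1179909   0.088     ]
origin [0.5515494  0.03692813]
plate fl [  7. 282.] [702. 376.]
plate nl [136. 534.] [840. 136.]
nr [301. 475.] [674.  88.]
head top near [320. 200.] [482.  44.]
head top nl [249. 222.] [562.  67.]
flangeface top [182. 195.] [566. 138.]
hinge [134. 192.] [552. 244.]
handle [0.6023079  0.10664088 0.23852662] [132.  58.] [544.  87.]
-140 [[107.0, 390.0], [246.0, 344.0], [250.0, 307.0]] [799.  77.]
-120 [[97.0, 373.0], [236.0, 327.0], [239.0, 291.0]] [790.  92.]
-100 [[88.0, 355.0], [225.0, 311.0], [229.0, 274.0]] [781. 107.]
-80 [[79.0, 338.0], [215.0, 295.0], [218.0, 258.0]] [771. 123.]
-60 [[70.0, 322.0], [205.0, 279.0], [208.0, 242.0]] [762. 139.]
```

```bash
echo '[{"x":0.03,"y":0.004,"z":0.01,"aperture":0},{"x":0.04,"z":0.015,"aperture":0},{"x":0.03,"aperture":0},{"x":0.02,"aperture":0},{"x":0.01,"aperture":0},{"aperture":0},{"aperture":0}]' > m.json && python3 nudge.py m.json 50
python3 - <<'E'
from h import *
snap('wrist','w5')
a=cv2.imread('pics/w5.png');cv2.imwrite('pics/w5b.png',cv2.resize(a[:315],(800,450),interpolation=cv2.INTER_CUBIC))
E
```

```text
clock: 8.7
position: [0.546, -0.2385, 0.0545]
ee_rot: [2.252, 2.189, -0.001]
force: [-0.6, -0.5, -2.8]
width: 0.258
gripper_force: 49.8
```

View pics/w5b.png

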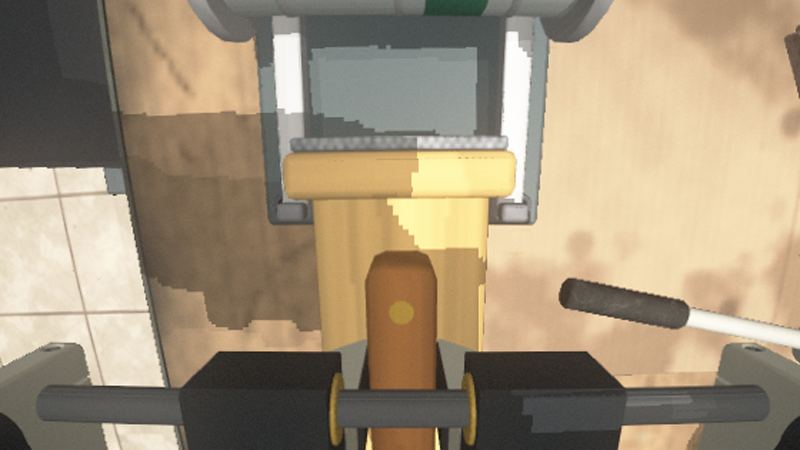

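Wrist view: the block is centred between the rails. Rail inner edges are at 303 and 502, block centre at 400, plate corners at (269,223) and (537,222), and the can's flange edges at row 40.

Run:
```python
from h import *
W=lambda x,y:('w5',x*.7,y*.7)
c,d=onz(*W(269,223),.012),onz(*W(537,222),.012);m=(c+d)/2;print(c,d,np.linalg.norm(c-d),m,np.arctan2(*(d-c)[1::-1]))
l=onz(*W(303,60),.05),onz(*W(302,130),.05),onz(*W(502,60),.05),onz(*W(502,130),.05);print([x.round(4) for x in l])
print('plate sides',onz(*W(257,30),.012),onz(*W(549,30),.012))
print('felt',onz(*W(399,138),.115),onz(*W(290,138),.115),onz(*W(508,138),.115))
th=np.arctan2(*(d-c)[1::-1]);Y=np.array([-np.sin(th),np.cos(th)]);O=m[:2]+.23*Y;print('O',O)
for yc in(-130,-115,-100):  # shell tangent
    C=m[:2]+(yc+230)/1000*Y
    t=np.linspace(0,2*np.pi,73);rows=[proj('w5',np.r_[C+.038*np.cos(a)*Y,.088+.038*np.sin(a)])[0]/.7 for a in t];i=max(range(73),key=lambda i:rows[i][1]);print(yc,rows[i])
    X=np.array([Y[1],-Y[0]]);rows=[proj('w5',np.r_[C-.06*X+.046*np.cos(a)*Y,.088+.046*np.sin(a)])[0]/.7 for a in t];i=max(range(73),key=lambda i:rows[i][1]);print('  fl',rows[i])
```

```text
[ 0.47299858 -0.1869558   0.012     ] [ 0.62054114 -0.19064645  0.012     ] 0.14758871119256217 [ 0.54676986 -0.18880112  0.012     ] -0.025008943385452214
[array([ 0.5066, -0.1152,  0.05  ]), array([ 0.504 , -0.1434,  0.05  ]), array([ 0.5905, -0.1176,  0.05  ]), array([ 0.5911, -0.1459,  0.05  ])]
plate sides [ 0.47647856 -0.09031613  0.012     ] [ 0.62257993 -0.09448757  0.012     ]
felt [ 0.54643862 -0.15362246  0.115     ] [ 0.51478005 -0.15250366  0.115     ] [ 0.57808713 -0.15434689  0.115     ]
O [0.55252132 0.04112695]
-130 [402.70436074  65.44968083]
  fl [237.81505273  92.60779588]
-115 [402.53696843  20.32821406]
  fl [238.34551186  48.74304422]
-100 [402.36678513 -25.06693904]
  fl [239.02318817   4.70509406]
```

```bash
echo '[{"x":0.012,"aperture":0},{"x":0.012,"aperture":0},{"x":0.008,"aperture":0},{"x":0.005,"aperture":0},{"x":0.004,"aperture":0},{"x":0.004,"aperture":0},{"x":0.005,"aperture":0},{"x":0.006,"aperture":0},{"x":0.006,"aperture":0},{"x":0.006,"aperture":0}]' > m.json && python3 nudge.py m.json
echo '[{"x":0.006,"aperture":0},{"x":0.006,"aperture":0},{"x":0.006,"aperture":0},{"x":0.006,"aperture":0}]' > m.json && python3 nudge.py m.json
```

```text
clock: 9.75
position: [0.5477, -0.1683, 0.0543]
ee_rot: [-2.25, -2.192, -0.0]
force: [-0.3, -0.3, -2.1]
width: 0.259
gripper_force: 49.8
clock: 10.15
position: [0.5484, -0.1445, 0.0543]
ee_rot: [2.25, 2.192, 0.0]
force: [0.3, -0.1, -1.7]
width: 0.26
gripper_force: 49.8
```

```bash
echo '[{"x":0.004,"aperture":0},{"x":0.004,"aperture":0},{"x":0.004,"aperture":0}]' > m.json && python3 nudge.py m.json;echo '[{"x":0.004,"aperture":0},{"x":0.004,"aperture":0},{"x":0.004,"aperture":0},{"x":0.004,"aperture":0}]' > m.json && python3 nudge.py m.json;echo '[{"x":0.004,"aperture":0},{"x":0.004,"aperture":0},{"x":0.004,"aperture":0},{"x":0.004,"aperture":0},{"aperture":0}]' > m.json && python3 nudge.py m.json
```

```text
clock: 10.45
position: [0.5487, -0.1332, 0.0544]
ee_rot: [2.25, 2.192, -0.001]
force: [0.3, -3.2, -0.2]
width: 0.254
gripper_force: 49.8
clock: 10.85
position: [0.5491, -0.1168, 0.0544]
ee_rot: [2.25, 2.192, 0.0]
force: [0.2, -0.6, -1.6]
width: 0.261
gripper_force: 49.8
clock: 11.35
position: [0.5495, -0.0996, 0.0543]
ee_rot: [-2.248, -2.193, -0.001]
force: [-0.2, 0.2, -2.9]
width: 0.26
gripper_force: 49.8
```

```bash
echo '[{"x":0.003,"aperture":0},{"x":0.003,"aperture":0},{"x":0.002,"aperture":0},{"x":0.001,"aperture":0}]' > m.json && python3 nudge.py m.json;echo '[{"x":0.002,"aperture":0},{"x":0.001,"aperture":0},{"x":0.001,"aperture":0}]' > m.json && python3 nudge.py m.json;echo '[{"x":0.001,"aperture":0},{"x":0.001,"aperture":0}]' > m.json && python3 nudge.py m.json;echo '[{"x":0.001,"aperture":0},{"x":0.001,"aperture":0}]' > m.json && python3 nudge.py m.json
```

```text
clock: 11.75
position: [0.5498, -0.0915, 0.0543]
ee_rot: [-2.25, -2.193, -0.0]
force: [0.4, -0.1, -2.7]
width: 0.257
gripper_force: 49.8
clock: 12.05
position: [0.5498, -0.0879, 0.0543]
ee_rot: [-2.25, -2.192, 0.0]
force: [-0.4, -0.7, -2.9]
width: 0.258
gripper_force: 49.8
clock: 12.25
position: [0.5498, -0.0868, 0.0544]
ee_rot: [2.25, 2.191, -0.001]
force: [-1.0, -3.9, -0.9]
width: 0.259
gripper_force: 49.8
clock: 12.45
position: [0.5501, -0.085, 0.0545]
ee_rot: [2.251, 2.19, -0.001]
force: [-0.5, -5.6, 0.7]
width: 0.258
gripper_force: 49.8
```

```bash
echo '[{"x":0.001,"aperture":0},{"x":0.001,"aperture":0},{"aperture":0}]' > m.json && python3 nudge.py m.json;echo '[{"x":0.001,"aperture":0},{"x":0.001,"aperture":0},{"aperture":0}]' > m.json && python3 nudge.py m.json
```

```text
clock: 12.75
position: [0.5502, -0.0827, 0.0545]
ee_rot: [2.25, 2.191, -0.0]
force: [-0.3, -5.2, -0.0]
width: 0.257
gripper_force: 49.8
clock: 13.05
position: [0.5502, -0.0809, 0.0545]
ee_rot: [2.25, 2.191, -0.001]
force: [-0.5, -5.5, 0.6]
width: 0.259
gripper_force: 49.8
```

```bash
echo '[{"x":0.001,"aperture":0},{"aperture":0}]' > m.json && python3 nudge.py m.json
```

```text
clock: 13.25
position: [0.5502, -0.0799, 0.0545]
ee_rot: [2.251, 2.191, -0.001]
force: [-0.8, -5.9, 0.4]
width: 0.259
gripper_force: 49.8
```

```bash
echo '[{"x":0.001,"aperture":0},{"aperture":0}]' > m.json && python3 nudge.py m.json; echo '[{"x":0.0005,"aperture":0},{"aperture":0}]' > m.json && python3 nudge.py m.json
```

```text
clock: 13.45
position: [0.5501, -0.0788, 0.0544]
ee_rot: [2.251, 2.191, -0.001]
force: [-0.2, -4.8, 0.7]
width: 0.255
gripper_force: 49.8
clock: 13.65
position: [0.5501, -0.0787, 0.0544]
ee_rot: [2.251, 2.19, -0.001]
force: [0.1, -5.1, -0.7]
width: 0.257
gripper_force: 49.8
```

```bash
echo '[{"x":0.0008,"aperture":0},{"aperture":0}]' > m.json && python3 nudge.py m.json; echo '[{"x":0.0005,"aperture":0},{"aperture":0}]' > m.json && python3 nudge.py m.json
```

```text
clock: 13.85
position: [0.5502, -0.0783, 0.0545]
ee_rot: [2.251, 2.19, -0.002]
force: [-0.1, -7.1, 0.8]
width: 0.259
gripper_force: 49.8
clock: 14.05
position: [0.5501, -0.078, 0.0545]
ee_rot: [2.251, 2.19, -0.002]
force: [-1.6, -7.1, 1.5]
width: 0.258
gripper_force: 49.8
```

```bash
echo '[{"x":0.0005,"aperture":0},{"aperture":0}]' > m.json && python3 nudge.py m.json
```

```text
clock: 14.25
position: [0.5501, -0.0778, 0.0544]
ee_rot: [2.251, 2.189, -0.002]
force: [-0.9, -8.0, -0.1]
width: 0.26
gripper_force: 49.8
```

```bash
echo '[{"x":0.0008,"aperture":0},{"aperture":0}]' > m.json && python3 nudge.py m.json; echo '[{"x":0.0008,"aperture":0},{"aperture":0},{"aperture":0}]' > m.json && python3 nudge.py m.json
```

```text
clock: 14.45
position: [0.55, -0.0777, 0.0545]
ee_rot: [2.251, 2.188, -0.003]
force: [-1.3, -9.9, 1.7]
width: 0.259
gripper_force: 49.8
clock: 14.75
position: [0.55, -0.0776, 0.0545]
ee_rot: [2.252, 2.187, -0.004]
force: [-1.2, -12.2, 2.5]
width: 0.262
gripper_force: 49.8
```

```bash
echo '[{"x":-0.001,"aperture":0},{"x":-0.001,"aperture":0},{"x":-0.001,"aperture":0},{"x":-0.001,"aperture":0},{"x":-0.001,"aperture":0},{"aperture":0}]' > m.json && python3 nudge.py m.json; echo '[{"x":-0.001,"aperture":0},{"x":-0.001,"aperture":0},{"aperture":0}]' > m.json && python3 nudge.py m.json
```

```text
clock: 15.35
position: [0.5499, -0.0787, 0.0542]
ee_rot: [-2.249, -2.192, -0.0]
force: [-0.4, -1.5, -3.6]
width: 0.258
gripper_force: 49.8
clock: 15.65
position: [0.55, -0.0809, 0.0543]
ee_rot: [-2.25, -2.192, -0.0]
force: [0.2, 0.1, -2.6]
width: 0.257
gripper_force: 49.8
```

```bash
echo '[{"x":-0.005,"aperture":0},{"x":-0.015,"aperture":0},{"x":-0.03,"z":-0.005,"aperture":0},{"x":-0.045,"z":-0.005,"aperture":0},{"x":-0.045,"aperture":0},{"x":-0.045,"aperture":0},{"x":-0.045,"aperture":0},{"x":-0.035,"aperture":0},{"x":-0.02,"z":0.005,"aperture":0},{"z":0.02,"aperture":0}]' > m.json && python3 nudge.py m.json
echo '[{"z":0.02,"aperture":0},{"z":0.015,"aperture":0},{"z":0.008,"aperture":0},{"z":0.004,"aperture":0},{"aperture":0}]' > m.json && python3 nudge.py m.json
python3 -c "
from h import *
snap('scene','sc6');snap('side','sd6')
a=cv2.imread('pics/scene0.png');b=cv2.imread('pics/sc6.png')
for n,y,x in(('scene0',0,0),('sc6',0,0)):
  i=cv2.cvtColor(cv2.imread('pics/%s.png'%n),cv2.COLOR_BGR2HSV)[200:240,270:310];m=cv2.inRange(i,(22,150,120),(35,255,255));print(n,m.sum()/255,np.argwhere(m).mean(0) if m.any() else '')"
```

```text
clock: 16.65
position: [0.5423, -0.3722, 0.0404]
ee_rot: [2.253, 2.182, -0.002]
force: [-0.2, -0.4, -3.3]
width: 0.258
gripper_force: 49.8
clock: 17.15
position: [0.5425, -0.3659, -0.0075]
ee_rot: [-2.25, -2.193, 0.0]
force: [0.4, 0.3, -3.3]
width: 0.259
gripper_force: 50.0
scene0 34.0 [23.29411765 16.08823529]
sc6 11.0 [29.         13.45454545]
```

```bash
echo '[{"z":0.0015,"aperture":0},{"z":0.0015,"aperture":0},{"aperture":0}]' > m.json && python3 nudge.py m.json; echo '[{"z":0.001,"aperture":0},{"aperture":0}]' > m.json && python3 nudge.py m.json
```

```text
clock: 17.55
position: [0.5436, -0.3666, -0.0087]
ee_rot: [2.249, 2.19, 0.001]
force: [-3.6, 0.2, 12.6]
width: 0.257
gripper_force: 50.0
clock: 17.75
position: [0.5436, -0.3666, -0.0087]
ee_rot: [2.248, 2.19, 0.0]
force: [-7.8, 1.9, 21.6]
width: 0.258
gripper_force: 50.0
```

```bash
echo '[{"z":-0.002,"aperture":0},{"aperture":0.7},{"aperture":0.7},{"aperture":0.7},{"aperture":0.7},{"aperture":0.7},{"aperture":0.7}]' > m.json && python3 nudge.py m.json
echo '[{"z":-0.02,"aperture":0.7},{"z":-0.04,"aperture":0},{"z":-0.05,"aperture":0},{"z":-0.05,"aperture":0},{"z":-0.05,"aperture":0}]' > m.json && python3 nudge.py m.json 20
python3 - <<'E'
from h import *
snap('wrist','w7');snap('side','sd7')
a=cv2.imread('pics/w7.png');b=cv2.imread('pics/sd7.png');c=cv2.imread('pics/sc6.png')
o=np.zeros((600,800,3),np.uint8)
o[:300,:400]=cv2.resize(a,(400,300));o[:400,400:]=cv2.resize(b[160:260,220:320],(400,400),interpolation=cv2.INTER_CUBIC)
o[300:600,:400]=cv2.resize(c[150:240,250:370],(400,300),interpolation=cv2.INTER_CUBIC)
o[400:,400:]=cv2.resize(b[130:190,310:430],(400,200),interpolation=cv2.INTER_CUBIC)
cv2.imwrite('pics/c7.png',o)
E
```

```text
clock: 18.45
position: [0.5426, -0.366, -0.0098]
ee_rot: [-2.25, -2.192, 0.0]
force: [-0.0, -0.6, -0.1]
width: 0.693
gripper_force: 0.0
clock: 18.95
position: [0.5423, -0.3658, 0.2023]
ee_rot: [-2.25, -2.192, -0.0]
force: [0.5, -0.7, -0.8]
width: 0.401
gripper_force: 0.0
```

View pics/c7.png

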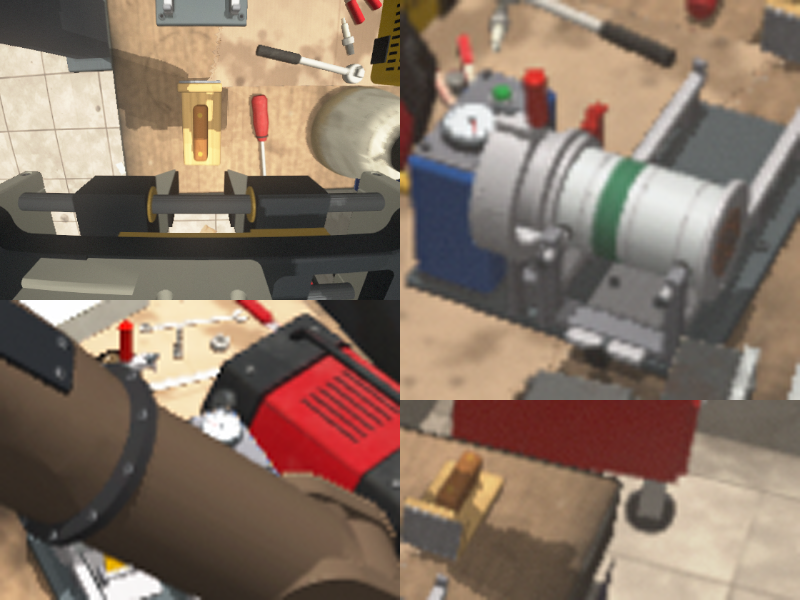

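The composite shows the block lying flat clear of the stand, and the can against the stub flange with a bit of yellow pawl visible. The ring's red handle is still upright. Next: go up and over to the +y side of the handle, gripper shut.

```bash
echo '[{"z":-0.045,"twist":0.05,"aperture":0},{"x":0.02,"y":0.005,"z":-0.043,"twist":0.05,"aperture":0},{"x":0.04,"y":0.005,"twist":0.05,"aperture":0},{"x":0.045,"y":0.005,"aperture":0},{"x":0.045,"y":0.005,"aperture":0},{"x":0.045,"y":0.005,"aperture":0},{"x":0.045,"y":0.005,"aperture":0},{"x":0.045,"y":0.005,"aperture":0},{"x":0.045,"y":0.005,"aperture":0},{"x":0.045,"y":0.005,"aperture":0}]' > m.json && python3 nudge.py m.json 40
echo '[{"x":0.045,"aperture":0},{"x":0.045,"aperture":0},{"x":0.03,"aperture":0},{"aperture":0}]' > m.json && python3 nudge.py m.json
python3 - <<'E'
from h import *
s=telemetry.observe();M=R.from_rotvec(s['ee_rot']).as_matrix();print(M.T@(np.array([.604,.158,.29])-s['position']),np.arctan2(M[1,0],M[0,0]),s['force'],s['width'])
X=np.array([1,-.025]);Y=np.array([.025,1]);O=np.array([.5525,.0411])
h=lambda r:np.r_[O+.049*X+(.063-r*np.cos(1.65)+.004)*Y,.088+r*np.sin(1.65)]
for r in(.129,.151,.173):print(h(r),(proj('scene0',h(r))[0]-[255,150])*4,(proj('side0',h(r))[0]-[220,160])*4+[400,0])
E
```

```text
clock: 20.05
position: [0.649, -0.0017, 0.2881]
ee_rot: [2.408, 2.017, -0.0]
force: [1.6, -0.3, -1.3]
width: 0.005
gripper_force: 0.0
clock: 20.45
position: [0.6688, 0.1216, 0.2876]
ee_rot: [-2.398, -2.025, -0.002]
force: [0.5, -0.7, 0.3]
width: 0.005
gripper_force: 0.0
[ 0.02501228 -0.07000428 -0.00221134] 1.402562477585553 [ 0.47176585 -0.72960173  0.34518726] 0.005452017882120783
[0.60343016 0.11708159 0.21659559] [127.88144117  70.39884403] [536.61745587 121.30492173]
[0.60347368 0.11882225 0.23852662] [127.30039423  49.27199341] [534.95791703  97.31938228]
[0.6035172  0.12056291 0.26045765] [126.70632912  27.69364421] [533.26246337  72.75693756]
```

```bash
echo '[{"x":0.015,"y":-0.035,"aperture":0},{"x":0.01,"y":-0.034,"aperture":0},{"z":0.03,"aperture":0},{"z":0.03,"aperture":0},{"z":0.022,"aperture":0},{"aperture":0},{"aperture":0}]' > m.json && python3 nudge.py m.json
python3 - <<'E'
from h import *
X=np.array([1,-.025]);Y=np.array([.025,1]);O=np.array([.5525,.0411]);H=O+.049*X+.063*Y
yaw=1.4026;Tx=np.array([np.cos(yaw),np.sin(yaw)]);Ty=np.array([np.sin(yaw),-np.cos(yaw)])
# finger centre, reported TCP z = finger end - .03; corner ~10.5 mm to -y of centre
prev=None
for th in[1.65,1.5,1.35,1.2,1.05,.9,.75,.6,.45,.3,.2,.1,.05,0]:
    r=.160+.012*min(1,(1.65-th)/1.0)
    y=-r*np.cos(th)+.012*np.sin(th)+.0105;z=.088+r*np.sin(th)+.012*np.cos(th)-.03
    p=np.r_[H+y*Y,z]
    if prev is not None:
        d=p-prev;print(th,p.round(4),'d',(d[:2]@Tx).round(4),(d[:2]@Ty).round(4),(-d[2]).round(4))
    else:print(th,p)
    prev=p
E
```

```text
clock: 21.15
position: [0.6064, 0.1508, 0.2067]
ee_rot: [2.409, 2.017, -0.0]
force: [-0.0, -0.0, 0.6]
width: 0.006
gripper_force: 0.0
1.65 [0.60395304 0.13799672 0.21654895]
1.5 [0.6034 0.1139 0.2202] d -0.0239 0.0034 -0.0037
1.35 [0.6027 0.0893 0.2203] d -0.0244 0.0035 -0.0
1.2 [0.6021 0.0646 0.2165] d -0.0244 0.0035 0.0037
1.05 [0.6015 0.0406 0.209 ] d -0.0238 0.0034 0.0075
0.9 [0.6009 0.0177 0.1978] d -0.0226 0.0033 0.0112
0.75 [ 0.6004 -0.0034  0.1832] d -0.0209 0.003 0.0146
0.6 [ 0.6    -0.0218  0.165 ] d -0.0182 0.0026 0.0182
0.45 [ 0.5996 -0.0363  0.1436] d -0.0143 0.0021 0.0214
0.3 [ 0.5993 -0.0474  0.1203] d -0.011 0.0016 0.0233
0.2 [ 0.5992 -0.0528  0.1039] d -0.0054 0.0008 0.0164
0.1 [ 0.5991 -0.0566  0.0871] d -0.0037 0.0005 0.0168
0.05 [ 0.5991 -0.0578  0.0786] d -0.0012 0.0002 0.0085
0 [ 0.599  -0.0586  0.07  ] d -0.0008 0.0001 0.0086
```

```bash
echo '[{"x":-0.013,"z":-0.005,"aperture":0},{"x":-0.012,"y":0.002,"z":-0.004,"aperture":0},{"x":-0.012,"y":0.002,"z":-0.004,"aperture":0},{"x":-0.012,"y":0.002,"aperture":0},{"x":-0.012,"y":0.002,"aperture":0}]' > m.json && python3 nudge.py m.json; echo '[{"x":-0.012,"y":0.002,"z":0.002,"aperture":0},{"x":-0.012,"y":0.002,"z":0.002,"aperture":0},{"x":-0.012,"y":0.002,"z":0.004,"aperture":0},{"x":-0.012,"y":0.002,"z":0.004,"aperture":0},{"aperture":0}]' > m.json && python3 nudge.py m.json
```

```text
clock: 21.65
position: [0.6037, 0.0885, 0.2199]
ee_rot: [2.408, 2.016, 0.001]
force: [0.4, 0.6, -0.7]
width: 0.003
gripper_force: 0.4
clock: 22.15
position: [0.6025, 0.0384, 0.2062]
ee_rot: [2.411, 2.014, -0.003]
force: [0.8, 0.2, 0.4]
width: 0.005
gripper_force: 0.1
```

```bash
cat > red.py <<'E'
from h import *
import sys
t=sys.argv[1]
X=np.array([1,-.025]);Y=np.array([.025,1]);O=np.array([.5525,.0411]);H=O+.049*X+.063*Y
for cam in('side','scene','wrist'):
    snap(cam,cam+t);i=cv2.imread(f'pics/{cam}{t}.png');h=cv2.cvtColor(i,cv2.COLOR_BGR2HSV)
    m=cv2.inRange(h,(0,150,90),(6,255,255))|cv2.inRange(h,(174,150,90),(180,255,255))
    n,l,s,c=cv2.connectedComponentsWithStats(m)
    print(cam,[(c[k].round().tolist(),s[k,:5].tolist()) for k in range(1,n) if 12<s[k,4]<3000])
    print([(th,proj(cam+t,np.r_[H+(-.151*np.cos(th)+.004*np.sin(th))*Y,.088+.151*np.sin(th)+.004*np.cos(th)])[0].round().tolist()) for th in(1.65,1.3,1.1,.9,.6,.3,0)])
s=telemetry.observe();print(s['position'],s['force'],s['joint_efforts'].round(1))
E
python3 red.py A
```

```text
side [([162.0, 31.0], [162, 24, 1, 15, 15]), ([319.0, 74.0], [316, 45, 9, 61, 102]), ([290.0, 85.0], [284, 57, 14, 57, 158]), ([296.0, 160.0], [293, 155, 8, 9, 33]), ([169.0, 184.0], [158, 168, 23, 32, 243]), ([236.0, 172.0], [235, 169, 3, 7, 15]), ([267.0, 174.0], [265, 169, 6, 10, 34]), ([199.0, 192.0], [170, 170, 53, 51, 1430]), ([268.0, 189.0], [266, 186, 6, 8, 27]), ([122.0, 269.0], [116, 261, 13, 17, 90]), ([244.0, 355.0], [231, 343, 27, 26, 545])]
[(1.65, [254.0, 184.0]), (1.3, [262.0, 175.0]), (1.1, [267.0, 172.0]), (0.9, [270.0, 171.0]), (0.6, [275.0, 174.0]), (0.3, [277.0, 181.0]), (0, [278.0, 191.0])]
scene [([106.0, 60.0], [104, 57, 5, 9, 30]), ([109.0, 73.0], [107, 67, 6, 13, 21]), ([312.0, 140.0], [310, 139, 6, 3, 14]), ([155.0, 157.0], [152, 153, 6, 8, 23]), ([223.0, 160.0], [216, 156, 16, 8, 72]), ([367.0, 175.0], [352, 164, 31, 22, 67]), ([348.0, 190.0], [325, 167, 53, 53, 1464]), ([298.0, 181.0], [295, 178, 6, 8, 31]), ([311.0, 223.0], [308, 215, 7, 17, 62]), ([376.0, 238.0], [370, 235, 12, 6, 42]), ([208.0, 242.0], [207, 239, 4, 6, 14]), ([373.0, 245.0], [368, 241, 11, 8, 42]), ([361.0, 300.0], [352, 290, 20, 22, 195]), ([260.0, 327.0], [254, 315, 15, 29, 45])]
[(1.65, [287.0, 162.0]), (1.3, [293.0, 172.0]), (1.1, [297.0, 180.0]), (0.9, [300.0, 188.0]), (0.6, [303.0, 202.0]), (0.3, [305.0, 214.0]), (0, [306.0, 225.0])]
wrist [([283.0, 233.0], [273, 227, 21, 13, 178]), ([312.0, 236.0], [308, 233, 8, 6, 33]), ([445.0, 299.0], [440, 297, 9, 6, 32])]
[(1.65, [258.0, 118.0]), (1.3, [274.0, 212.0]), (1.1, [282.0, 249.0]), (0.9, [287.0, 273.0]), (0.6, [292.0, 288.0]), (0.3, [294.0, 284.0]), (0, [293.0, 270.0])]
[0.60285113 0.04175934 0.20736739] [0.50514307 0.4010056  0.21490284] [  1.1 -63.5  -5.9 -31.    0.1   0.    0. ]
```

The handle has followed to about 1.1 rad (side (267,174), scene (298,181)). Carry on.

```bash
echo '[{"x":-0.012,"y":0.002,"z":0.006,"aperture":0},{"x":-0.012,"y":0.002,"z":0.006,"aperture":0},{"x":-0.011,"y":0.002,"z":0.007,"aperture":0},{"x":-0.01,"y":0.001,"z":0.008,"aperture":0},{"x":-0.009,"y":0.001,"z":0.009,"aperture":0},{"x":-0.009,"y":0.001,"z":0.009,"aperture":0}]' > m.json && python3 nudge.py m.json; echo '[{"x":-0.007,"y":0.001,"z":0.011,"aperture":0},{"x":-0.007,"y":0.001,"z":0.011,"aperture":0},{"x":-0.005,"y":0.001,"z":0.011,"aperture":0},{"x":-0.005,"y":0.001,"z":0.012,"aperture":0},{"aperture":0}]' > m.json && python3 nudge.py m.json; python3 red.py B | grep -A1 -E 'side|scene'
```

```text
clock: 22.9
position: [0.6006, -0.0232, 0.1614]
ee_rot: [-2.408, -2.017, 0.0]
force: [0.8, 0.5, 0.5]
width: 0.004
gripper_force: 0.5
clock: 23.4
position: [0.5991, -0.0477, 0.1151]
ee_rot: [-2.408, -2.015, 0.004]
force: [-0.1, 0.3, 1.0]
width: 0.005
gripper_force: 0.3
side [([301.0, 15.0], [299, 0, 4, 30, 65]), ([315.0, 11.0], [314, 0, 3, 22, 35]), ([162.0, 32.0], [162, 24, 1, 16, 16]), ([320.0, 84.0], [317, 65, 8, 41, 69]), ([169.0, 184.0], [158, 168, 23, 32, 243]), ([236.0, 172.0], [235, 169, 3, 7, 15]), ([200.0, 192.0], [170, 170, 53, 51, 1422]), ([277.0, 182.0], [275, 179, 6, 7, 24]), ([122.0, 269.0], [116, 261, 13, 17, 90]), ([244.0, 355.0], [231, 343, 27, 26, 546])]
[(1.65, [254.0, 184.0]), (1.3, [262.0, 175.0]), (1.1, [267.0, 172.0]), (0.9, [270.0, 171.0]), (0.6, [275.0, 174.0]), (0.3, [277.0, 181.0]), (0, [278.0, 191.0])]
scene [([111.0, 68.0], [104, 56, 15, 24, 217]), ([116.0, 83.0], [112, 81, 9, 4, 25]), ([327.0, 153.0], [325, 150, 7, 7, 27]), ([223.0, 160.0], [216, 156, 16, 8, 72]), ([367.0, 175.0], [352, 164, 31, 22, 67]), ([351.0, 191.0], [332, 167, 46, 53, 1222]), ([310.0, 221.0], [303, 214, 12, 18, 81]), ([376.0, 238.0], [370, 235, 12, 6, 42]), ([208.0, 242.0], [207, 239, 4, 7, 16]), ([373.0, 245.0], [368, 241, 11, 8, 42]), ([361.0, 300.0], [352, 290, 20, 23, 197]), ([260.0, 326.0], [254, 315, 14, 27, 43])]
[(1.65, [287.0, 162.0]), (1.3, [293.0, 172.0]), (1.1, [297.0, 180.0]), (0.9, [300.0, 188.0]), (0.6, [303.0, 202.0]), (0.3, [305.0, 214.0]), (0, [306.0, 225.0])]
```

```bash
echo '[{"x":-0.003,"z":0.008,"aperture":0},{"x":-0.003,"z":0.008,"aperture":0},{"x":-0.002,"z":0.008,"aperture":0},{"x":-0.002,"z":0.005,"aperture":0},{"aperture":0}]' > m.json && python3 nudge.py m.json; echo '[{"x":-0.001,"z":0.004,"aperture":0},{"z":0.004,"aperture":0},{"aperture":0}]' > m.json && python3 nudge.py m.json
```

```text
clock: 24.05
position: [0.599, -0.0558, 0.088]
ee_rot: [-2.407, -2.018, -0.002]
force: [0.8, 2.8, 2.3]
width: 0.003
gripper_force: 1.4
clock: 24.35
position: [0.5981, -0.0577, 0.0797]
ee_rot: [-2.408, -2.017, 0.001]
force: [-0.2, 0.2, -0.2]
width: 0.007
gripper_force: 0.0
```

```bash
echo '[{"z":0.003,"aperture":0},{"z":0.002,"aperture":0},{"aperture":0}]' > m.json && python3 nudge.py m.json
```

```text
clock: 24.65
position: [0.5981, -0.0579, 0.0748]
ee_rot: [-2.408, -2.017, 0.001]
force: [-0.4, -0.6, -0.4]
width: 0.006
gripper_force: 0.1
```

```bash
python3 red.py C; echo '[{"z":0.003,"aperture":0},{"z":0.002,"aperture":0},{"aperture":0}]' > m.json && python3 nudge.py m.json
```

```text
side [([300.0, 22.0], [298, 0, 5, 43, 87]), ([315.0, 15.0], [314, 0, 3, 32, 50]), ([162.0, 32.0], [162, 24, 1, 16, 16]), ([320.0, 90.0], [318, 75, 7, 31, 50]), ([169.0, 184.0], [158, 168, 23, 32, 242]), ([236.0, 172.0], [235, 169, 3, 7, 15]), ([200.0, 192.0], [170, 170, 53, 51, 1423]), ([278.0, 190.0], [276, 188, 5, 5, 16]), ([122.0, 269.0], [116, 261, 13, 17, 91]), ([244.0, 355.0], [231, 343, 27, 26, 546])]
[(1.65, [254.0, 184.0]), (1.3, [262.0, 175.0]), (1.1, [267.0, 172.0]), (0.9, [270.0, 171.0]), (0.6, [275.0, 174.0]), (0.3, [277.0, 181.0]), (0, [278.0, 191.0])]
scene [([111.0, 68.0], [104, 56, 15, 24, 218]), ([116.0, 83.0], [112, 81, 9, 4, 25]), ([328.0, 154.0], [326, 152, 6, 5, 20]), ([223.0, 160.0], [216, 156, 16, 8, 72]), ([368.0, 175.0], [352, 164, 31, 22, 66]), ([350.0, 190.0], [325, 167, 53, 53, 1321]), ([311.0, 226.0], [306, 218, 10, 14, 44]), ([376.0, 238.0], [370, 235, 12, 6, 42]), ([208.0, 242.0], [207, 239, 4, 6, 14]), ([373.0, 245.0], [368, 241, 11, 8, 42]), ([361.0, 300.0], [352, 290, 20, 22, 195]), ([260.0, 327.0], [254, 315, 15, 29, 45])]
[(1.65, [287.0, 162.0]), (1.3, [293.0, 172.0]), (1.1, [297.0, 180.0]), (0.9, [300.0, 188.0]), (0.6, [303.0, 202.0]), (0.3, [305.0, 214.0]), (0, [306.0, 225.0])]
wrist [([327.0, 215.0], [314, 191, 25, 48, 926]), ([281.0, 220.0], [267, 201, 29, 39, 866])]
[(1.65, [-183368.0, -761601.0]), (1.3, [276.0, 189.0]), (1.1, [173.0, -54.0]), (0.9, [234.0, 151.0]), (0.6, [269.0, 241.0]), (0.3, [280.0, 248.0]), (0, [282.0, 231.0])]
[ 0.59829894 -0.05737099  0.0751556 ] [-0.58674968 -1.10820739  0.84477449] [  0.1 -68.2  -7.2 -26.2  -0.    0.   -0. ]
clock: 25.1
position: [0.5984, -0.0575, 0.07]
ee_rot: [-2.408, -2.017, 0.0]
force: [-0.1, 0.6, 0.3]
width: 0.007
gripper_force: 0.4
```

```bash
echo '[{"z":0.002,"aperture":0},{"z":0.001,"aperture":0},{"aperture":0}]' > m.json && python3 nudge.py m.json; echo '[{"z":0.001,"aperture":0},{"z":0.001,"aperture":0},{"aperture":0}]' > m.json && python3 nudge.py m.json; python3 red.py D|grep -E 'side|scene'
```

```text
clock: 25.4
position: [0.5985, -0.0576, 0.0672]
ee_rot: [2.408, 2.017, -0.0]
force: [0.2, -1.6, 0.9]
width: 0.006
gripper_force: 0.5
clock: 25.7
position: [0.5985, -0.0576, 0.0653]
ee_rot: [2.408, 2.017, -0.0]
force: [-0.1, -1.1, 3.2]
width: 0.005
gripper_force: 1.3
side [([300.0, 23.0], [298, 0, 5, 46, 95]), ([315.0, 16.0], [314, 0, 3, 34, 55]), ([162.0, 32.0], [162, 24, 1, 17, 17]), ([321.0, 90.0], [318, 77, 7, 29, 47]), ([169.0, 184.0], [158, 168, 23, 32, 244]), ([236.0, 172.0], [235, 169, 3, 7, 14]), ([200.0, 192.0], [170, 170, 53, 51, 1423]), ([278.0, 192.0], [276, 190, 5, 5, 13]), ([122.0, 269.0], [116, 261, 13, 17, 89]), ([244.0, 355.0], [231, 343, 27, 26, 546])]
scene [([469.0, 58.0], [469, 51, 1, 14, 14]), ([111.0, 68.0], [104, 56, 15, 24, 218]), ([116.0, 83.0], [112, 81, 9, 4, 25]), ([329.0, 155.0], [327, 153, 5, 4, 14]), ([223.0, 160.0], [216, 156, 16, 8, 72]), ([367.0, 175.0], [352, 164, 31, 22, 67]), ([349.0, 190.0], [325, 167, 53, 53, 1355]), ([310.0, 229.0], [306, 226, 7, 6, 24]), ([376.0, 238.0], [370, 235, 12, 6, 42]), ([208.0, 242.0], [207, 239, 4, 7, 16]), ([373.0, 245.0], [368, 241, 11, 8, 42]), ([361.0, 300.0], [352, 290, 20, 23, 196]), ([260.0, 327.0], [254, 315, 15, 29, 45])]
```

Now it is meeting the latch; keep pressing.

```bash
echo '[{"z":0.001,"aperture":0},{"z":0.001,"aperture":0},{"aperture":0}]' > m.json && python3 nudge.py m.json; echo '[{"z":0.001,"aperture":0},{"z":0.001,"aperture":0},{"aperture":0}]' > m.json && python3 nudge.py m.json; echo '[{"z":0.001,"aperture":0},{"z":0.001,"aperture":0},{"aperture":0}]' > m.json && python3 nudge.py m.json
```

```text
clock: 26.15
position: [0.5986, -0.0576, 0.0634]
ee_rot: [2.408, 2.017, 0.0]
force: [-0.6, -2.9, 3.5]
width: 0.001
gripper_force: 2.1
clock: 26.45
position: [0.5986, -0.0577, 0.0614]
ee_rot: [2.408, 2.017, -0.0]
force: [0.2, -2.8, 5.5]
width: 0.005
gripper_force: 2.9
clock: 26.75
position: [0.5987, -0.0577, 0.0596]
ee_rot: [2.408, 2.017, 0.0]
force: [-1.3, -2.8, 7.3]
width: 0.002
gripper_force: 3.8
```

```bash
echo '[{"z":0.001,"aperture":0},{"z":0.001,"aperture":0},{"aperture":0}]' > m.json && python3 nudge.py m.json; echo '[{"z":0.001,"aperture":0},{"z":0.001,"aperture":0},{"aperture":0}]' > m.json && python3 nudge.py m.json; echo '[{"z":0.001,"aperture":0},{"z":0.001,"aperture":0},{"aperture":0}]' > m.json && python3 nudge.py m.json
```

```text
clock: 27.05
position: [0.5987, -0.0578, 0.0582]
ee_rot: [2.408, 2.017, 0.0]
force: [-3.0, -3.2, 13.8]
width: 0.004
gripper_force: 6.6
clock: 27.35
position: [0.5989, -0.0577, 0.0569]
ee_rot: [2.407, 2.016, 0.001]
force: [-5.8, -2.3, 19.4]
width: 0.004
gripper_force: 9.9
clock: 27.65
position: [0.5991, -0.0577, 0.0558]
ee_rot: [2.407, 2.016, 0.001]
force: [-8.1, -3.8, 28.6]
width: 0.004
gripper_force: 13.9
```

```bash
python3 red.py E|grep -A1 -E 'side|scene' | cut -c1-900; echo '[{"z":-0.004,"aperture":0},{"z":-0.006,"aperture":0},{"z":-0.006,"aperture":0},{"aperture":0}]' > m.json && python3 nudge.py m.json; echo '[{"z":-0.006,"aperture":0},{"z":-0.01,"aperture":0},{"z":-0.01,"aperture":0},{"aperture":0}]' > m.json && python3 nudge.py m.json;python3 red.py F|grep -A1 -E 'side|scene'| cut -c1-900
```

```text
side [([300.0, 25.0], [297, 0, 6, 49, 104]), ([315.0, 18.0], [314, 0, 3, 36, 58]), ([162.0, 32.0], [162, 24, 1, 17, 17]), ([321.0, 93.0], [318, 80, 7, 26, 38]), ([169.0, 184.0], [158, 168, 23, 32, 245]), ([236.0, 172.0], [235, 169, 3, 7, 14]), ([199.0, 192.0], [170, 170, 53, 51, 1418]), ([278.0, 194.0], [276, 192, 5, 5, 14]), ([122.0, 269.0], [116, 261, 13, 17, 91]), ([244.0, 355.0], [231, 343, 28, 26, 547])]
[(1.65, [254.0, 184.0]), (1.3, [262.0, 175.0]), (1.1, [267.0, 172.0]), (0.9, [270.0, 171.0]), (0.6, [275.0, 174.0]), (0.3, [277.0, 181.0]), (0, [278.0, 191.0])]
scene [([111.0, 68.0], [104, 56, 15, 24, 217]), ([116.0, 83.0], [112, 81, 9, 4, 25]), ([223.0, 160.0], [216, 156, 16, 8, 72]), ([367.0, 175.0], [352, 164, 31, 22, 67]), ([349.0, 190.0], [325, 167, 53, 53, 1383]), ([309.0, 230.0], [306, 228, 7, 5, 20]), ([376.0, 238.0], [370, 235, 12, 6, 42]), ([208.0, 242.0], [207, 239, 4, 6, 14]), ([373.0, 245.0], [368, 241, 11, 8, 42]), ([361.0, 300.0], [352, 290, 20, 22, 195]), ([260.0, 327.0], [254, 315, 15, 29, 45])]
[(1.65, [287.0, 162.0]), (1.3, [293.0, 172.0]), (1.1, [297.0, 180.
[... 937 characters left out ...]
cene [([469.0, 58.0], [469, 51, 1, 14, 14]), ([111.0, 68.0], [104, 56, 15, 24, 218]), ([116.0, 83.0], [112, 81, 9, 4, 25]), ([328.0, 154.0], [326, 151, 6, 6, 22]), ([223.0, 160.0], [216, 156, 16, 8, 72]), ([367.0, 175.0], [352, 164, 31, 22, 67]), ([351.0, 190.0], [326, 167, 52, 53, 1242]), ([309.0, 225.0], [303, 218, 12, 14, 75]), ([376.0, 238.0], [370, 235, 12, 6, 42]), ([208.0, 242.0], [207, 239, 4, 7, 16]), ([373.0, 245.0], [368, 241, 11, 8, 42]), ([361.0, 300.0], [352, 290, 20, 22, 195]), ([260.0, 327.0], [254, 315, 15, 29, 45])]
[(1.65, [287.0, 162.0]), (1.3, [293.0, 172.0]), (1.1, [297.0, 180.0]), (0.9, [300.0, 188.0]), (0.6, [303.0, 202.0]), (0.3, [305.0, 214.0]), (0, [306.0, 225.0])]
```

```bash
echo '[{"z":-0.02,"aperture":0},{"z":-0.03,"aperture":0},{"z":-0.04,"aperture":0},{"z":-0.04,"aperture":0},{"aperture":0},{"aperture":0}]' > m.json && python3 nudge.py m.json;python3 red.py G|grep -A1 -E 'side|scene'| cut -c1-900
python3 - <<'E'
from h import *
for f in('sideG','sideE'):
    i=cv2.imread(f'pics/{f}.png');h=cv2.cvtColor(i,cv2.COLOR_BGR2HSV);m=cv2.inRange(h,(0,120,60),(8,255,255))|cv2.inRange(h,(172,120,60),(180,255,255))
    print(f);[print(r+165,''.join('#' if v else '.' for v in m[r+165,255:295])) for r in range(36)]
E
```

```text
clock: 29.35
position: [0.5988, -0.0575, 0.2258]
ee_rot: [2.407, 2.017, 0.001]
force: [-0.1, -0.2, -1.5]
width: 0.003
gripper_force: 0.0
side [([162.0, 33.0], [162, 27, 1, 13, 13]), ([318.0, 66.0], [315, 32, 10, 74, 123]), ([296.0, 157.0], [292, 150, 9, 14, 82]), ([169.0, 184.0], [158, 168, 23, 32, 243]), ([236.0, 172.0], [235, 169, 3, 7, 15]), ([199.0, 192.0], [170, 170, 53, 51, 1419]), ([279.0, 189.0], [275, 185, 8, 9, 31]), ([122.0, 269.0], [116, 261, 13, 17, 92]), ([244.0, 355.0], [231, 343, 28, 26, 551])]
[(1.65, [254.0, 184.0]), (1.3, [262.0, 175.0]), (1.1, [267.0, 172.0]), (0.9, [270.0, 171.0]), (0.6, [275.0, 174.0]), (0.3, [277.0, 181.0]), (0, [278.0, 191.0])]
scene [([327.0, 153.0], [324, 150, 6, 6, 23]), ([152.0, 158.0], [146, 152, 12, 12, 41]), ([223.0, 160.0], [216, 156, 16, 8, 72]), ([367.0, 175.0], [352, 164, 31, 22, 67]), ([348.0, 191.0], [325, 167, 53, 53, 1418]), ([309.0, 223.0], [303, 215, 12, 17, 95]), ([376.0, 238.0], [370, 235, 12, 6, 42]), ([208.0, 242.0], [207, 239, 4, 7, 15]), ([373.0, 245.0], [368, 241, 11, 8, 43]), ([361.0, 300.0], [352, 290, 20, 22, 196]), 
[... 2754 characters left out ...]
.........................
186 .............####.......................
187 ............#####.......................
188 ............####........................
189 ............####........................
190 ............###.........................
191 ........................................
192 ......................##..#.............
193 ......................####..............
194 .....................#####..............
195 ....................#####...............
196 ......................##................
197 ........................................
198 ........................................
199 ........................................
200 ........................................
```

Run:
```python
from h import *
X=np.array([1,-.025]);Y=np.array([.025,1]);O=np.array([.5525,.0411]);H=O+.049*X+.063*Y
P=lambda r,th:np.r_[H+(-r*np.cos(th)+.004*np.sin(th))*Y,.088+r*np.sin(th)+.004*np.cos(th)]
for c in('side','scene'):
  for th in(-.01,0.02,.05,.1,.2):print(c,th,[proj(c+'G',P(r,th))[0].round(1).tolist() for r in(.129,.151,.173)])
i=cv2.imread('pics/sceneG.png');h=cv2.cvtColor(i,cv2.COLOR_BGR2HSV);m=cv2.inRange(h,(0,120,60),(8,255,255))|cv2.inRange(h,(172,120,60),(180,255,255))
for r in range(210,236):print(r,''.join('#' if v else '.' for v in m[r,295:325]))
i=cv2.imread('pics/sceneE.png');h=cv2.cvtColor(i,cv2.COLOR_BGR2HSV);m=cv2.inRange(h,(0,120,60),(8,255,255))|cv2.inRange(h,(172,120,60),(180,255,255))
for r in range(210,236):print(r,''.join('#' if v else '.' for v in m[r,295:325]))
```

```text
side -0.01 [[275.4, 195.1], [278.3, 191.0], [281.1, 187.0]]
side 0.02 [[275.4, 194.1], [278.3, 189.9], [281.1, 185.7]]
side 0.05 [[275.3, 193.2], [278.3, 188.8], [281.1, 184.4]]
side 0.1 [[275.3, 191.7], [278.2, 187.0], [281.1, 182.4]]
side 0.2 [[275.0, 188.9], [277.9, 183.7], [280.8, 178.6]]
scene -0.01 [[303.1, 220.7], [305.9, 225.1], [308.7, 229.6]]
scene 0.02 [[303.2, 219.9], [305.9, 224.2], [308.7, 228.6]]
scene 0.05 [[303.2, 219.1], [305.9, 223.2], [308.7, 227.5]]
scene 0.1 [[303.2, 217.6], [305.9, 221.6], [308.8, 225.6]]
scene 0.2 [[303.0, 214.6], [305.8, 218.0], [308.6, 221.5]]
210 ..............................
211 ..............................
212 ..............................
213 ..............................
214 ..............................
215 .................##...........
216 ...............####...........
217 ..............#####...........
218 ...............####...........
219 ........###....#####..........
220 ........####...####...........
221 .......######..####...........
222 ........#####..####...........
223 ........######.####...........
224 .........####
[... 612 characters left out ...]

216 ..............................
217 ..............................
218 ..............................
219 ..............................
220 ..............................
221 ..............................
222 ..............................
223 ..............................
224 ..............................
225 ..............................
226 ..............................
227 .................#............
228 ................###...........
229 .............#.####...........
230 ...........#######............
231 ...........######.............
232 ............###...............
233 ..............................
234 ..............................
235 ..............................
```

The ring stays shut with the tool lifted clear. Its handle lies on the prediction for about 0.02 rad, and the latch's red patch is back at its rest pixels. Handing in.

```bash
python3 -c "
from cell import arm, eyes, telemetry, sign_off
print(sign_off())"
```

```text
the job is handed in; nothing more can be done
None
```

The job is handed in at about 29 s with no verdict returned: by force and camera evidence, the can is home on the pawl, the push block lies flat clear of the stand, and the clamp ring is shut and latched.

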